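Clear the measuring anvil and slide the plate onto it

TASK

The steel setting block has been left on the narrow anvil of the measuring stand: set it down, upright as it stands now and without dropping it, in the red storage tray whose recess it fits snugly. Then slide the drilled aluminium plate, without lifting it, off the stand's shelf and across the gap, so that it rests level, square and centred on the anvil alone, clear of the shelf. Leave everything else on the bench where it is.

Things in the scene. Friction and masses are not known exactly. Their poses are not given: they have to be found in the camera images.
- anvil_top (a point): Centre of the anvil's top face, 70 mm above the table, on the fixed grey measuring stand. The anvil is a steel bar 130 mm long (along this point's x) and 36 mm wide (y). A gap 40 mm wide, 50 mm deep, lies on its -y side, then the shelf: +y points from shelf to anvil; z is up. The stand's yaw is within 20 degrees of the world's.
- shelf_top (a point): Centre of the top of the stand's flat steel shelf, 70 mm above the table, level with the anvil; 130 mm (x) by 168 mm (y), axes as the anvil's. It lies 142 mm from the anvil's centre; the shelf's edge at the gap is 58 mm from the anvil's centre.
- column_top (a point): Top centre of the stand's gauge column, 22 mm thick (38 mm at its clamp), 170 mm above the table, 105 mm along x and 90 mm along y from the anvil's centre. Its arm and dial point away along +x, 108 mm farther. To be kept clear of.
- plate: Drilled aluminium plate, 100 mm (its x) by 90 mm (its y) by 16 mm thick, about 0.4 kg, at first lying on the stand's shelf roughly square to it. Too wide to grasp. Origin: centre of its underside; z up. On the anvil its x lies along the anvil and the 90 mm side bridges it, overhanging 27 mm either side.
- setting_block: Plain steel setting block, 50 mm (x) by 30 mm (y) by 45 mm high, about 0.5 kg, at first standing on the anvil. Origin: centre of its underside; z up.
- tray_medium: Red plastic tray, fixed to the table, 104 mm (x) by 72 mm (y) by 16 mm high, with one central recess 56 mm (x) by 36 mm (y) and 10 mm deep, empty: the setting block's own tray. Origin: centre of its underside; z up; the recess floor is 6 mm above it.
- tray_large: Red tray of the same outer size, fixed; its central empty recess is 84 by 50 mm, 10 mm deep: too large, not the setting block's. Origin: centre of its underside.
- tray_small: Red tray of the same outer size, fixed; its central recess is 36 by 24 mm, 10 mm deep, filled by the small block. Origin: centre of its underside.
- small_block: Small steel block, 31 by 19 by 30 mm high, in the small tray; to be left alone. Origin: centre of its underside.
- jar: Clear plastic jar with a blue cap, 68 mm across, 80 mm high; bystander. Origin: centre of its underside.
- collet_nut: Dark steel collet nut, 50 mm across, 28 mm high; bystander. Origin: centre of its underside.
- cutter_case: White plastic cutter case with a blue end, 96 by 19 by 19 mm, lying along its x; bystander. Origin: underside, near its middle.
- calliper: Steel calliper with a black slide, 210 mm long along its x, 68 mm wide, 11 mm thick, lying flat; bystander. Origin: underside, near its middle.
- screwdriver: Screwdriver 160 mm long lying along its x, about 30 mm thick at its handle; bystander. Origin: underside, near its middle.
There are look-alikes about, which are no part of the job. What is meant by the plate is not turquoise, and is the smaller of those in its own colour.

How it is judged (in metres and radians):
On the way, in this order (a step that is already met when the one before it is completed fails the run):
1. the setting block stands in its own tray's recess, released (x of setting_block in the frame of tray_medium between -0.008 and 0.008 m and y of setting_block in the frame of tray_medium between -0.008 and 0.008 m and z of setting_block in the frame of tray_medium below 0.009 m and angle between setting_block's own z axis and vertical below 0.1 rad and linear speed of setting_block below 0.02 m/s and contact force between setting_block and the fingers below 0.05 N), for 0.2 s.
2. the plate lies centred on the anvil alone (y of plate in the frame of anvil_top between -0.01 and 0.01 m and x of plate in the frame of anvil_top between -0.02 and 0.02 m and z of plate in the frame of anvil_top between -0.003 and 0.003 m and angle between plate's own z axis and vertical below 0.05 rad and angle between the x axis of plate and the x axis of anvil_top, either way round below 0.14 rad and linear speed of plate below 0.02 m/s), for 0.2 s.
At the end, for the whole second after the job is handed in: Setting block upright (0.1 rad) at the bottom of the medium tray's recess, within 8 mm of its centre, released; plate on the anvil, centre within 10 mm across (y) and 20 mm along (x), height within 3 mm, level within 0.05 rad, square within 0.14 rad; both at rest (all of step 1 and all of step 2); the robot touches nothing.
It fails at once if the setting block is dropped (moving at over 0.7 m/s out of the fingers) (linear speed of setting_block above 0.7 m/s and contact force between setting_block and the fingers below 0.01 N).
It fails at once if the plate is lifted more than 20 mm above the shelf (z of plate in the frame of anvil_top above 0.02 m).
It fails at once if another loose thing is moved more than 25 mm (distance of any of small_block, jar, collet_nut, cutter_case, calliper, screwdriver from where it was at the start of the episode above 0.025 m).
It also fails if it takes over 64 s, if anything falls off the work surface, if the arm or the gripper's body presses on something with over 40 N, if the wrist force passes 120 N, or if a joint passes its speed limit or range.

ROBOT

A 7-joint arm with a two-finger parallel gripper is mounted at the origin on the work surface. World frame = base frame: x ahead of the robot, y to its left, z up, the work surface at z = 0. Lengths are in mm, angles in rad, forces in N, time in s.
With the tool pointing down it reaches from about 400 to 850 mm from the base axis. Payload 4.4 kg.
Tool frame: the origin (TCP) lies on the front face of the gripper's body, between the roots of the fingers; the fingertips stand 97 mm ahead of it and the grasp point (between the pads) lies 78 mm ahead of it; z points along the fingers, y is the line along which they close (so a half turn about z gives the same grasp; the last joint's range is limited). The gripper opens to 94 mm and grips with 3 to 60 N. Pads are 16 mm wide; open, the fingers measure 119 mm over their backs; the gripper's body (75 mm by 177 mm) begins 78 mm behind the grasp point.
Start: joints at [-1.398, 0.628, 0.038, 1.517, -0.027, 0.996, -0.02], TCP at [153.726, 631.574, 302.678] pointing down, gripper open.
Joint ranges: [-3.06, 3.06], [-0.37, 2.12], [-1.25, 1.32], [0.18, 2.47], [-1.1, 4.24], [0.23, 1.98], [-2.94, 2.94]. Speed limits (rad/s): [2.57, 2.57, 3.14, 3.14, 3.14, 3.14, 3.14].

INTERFACE

Orientations are given as a unit quaternion [x, y, z, w].
In Python, from workcell import get_state, get_image, camera_model, r gives the robot as it stands.
- The arm moves only by the tool send_rows, never from a script. Its argument "steps" is one flat list of numbers, 7 for each row, row after row: the shift along the tool's x, y, z each as a share of 5 cm, from -1 to 1, then the turn, a rotation vector about the tool's x, y, z each as a share of 45 degrees, from -1 to 1, then the opening, from 0 (shut) to 1 (fully open). A call has 1 to 20 rows; each row shifts and turns the commanded pose from where the row before left it, along the tool's axes as they then stand; what a row does not reach is not made up. A row lasts 1/8 s, in which the tool goes at most 62.5 mm and 10.7 degrees, less where a joint would pass 70% of its speed; a pose out of reach is approached as far as the arm can. A call with a number of a shift or a turn outside -1 to 1 is refused whole. A call with a gripper value outside its range is refused whole. The fingers move at their own pace and stop on an object; "squeeze" is the grip in N (left out, the last holds). Time passes only in rows, so rows that do not move let the fingers close. It gives the time, the measured TCP pose, the force, the opening and the grip force at its end, in the units of the state.
- get_state(): the state, without advancing time (a new reading comes with each control period).
- get_image(name): name is "side" or "top"; returns the picture (420x560x3 uint8, blue, green, red); there is no depth.
- camera_model(name): a dict with "mtx" (3x3 intrinsics, pixels), "world_from_camera" (4x4, takes a point from camera to world coordinates). Camera axes: x right, y down, z forward; pixel columns grow to the right and rows downward; lengths in mm; the calibration is good to about 2 mm. A picture is of the moment at which its call begins. camera_model takes no time and is no camera call.
- r.job_done(): hands the job in; it is judged then, once.
The state is a dict: "clock": time; "joints": joint angles; "qvel": joint speeds; "tau": joint torques, N m; "eef_pos": TCP position; "tool_rot": TCP orientation; "ft_force": force on the tool from outside, world axes, zero at the start; "ft_torque": the same for the moment, N m; "finger_gap": opening from 0.0 (shut) to 1.0 (fully open); "finger_force": force on a finger pad.
Only numpy, scipy, OpenCV 4.12 (cv2) and the standard library are available. Lean on these libraries where they do the work, as an engineer would, in place of code of your own. Each camera call takes 0.05 s, during which the arm holds its last target. There are 200 camera calls.

## Working session

There is one attempt and no reset: what is moved stays moved. The work goes in short steps, Python scripts to look and compute and a tool call to move; the robot and the scene stay as the last step left them, time stands still between calls to the robot, and variables do not carry over. Pictures are saved under pics/ and viewed, at most 10 in all, crops included, and the job is handed in when it is done.

Besides the shell and the picture viewer there is one more tool, called after ">>>" by a JSON object that holds its "op" and its "data", one argument or row to a line. send_rows: Moves the arm, as the interface text tells. Its arguments: {"type":"object","properties":{"steps":{"type":"array","items":{"type":"number","minimum":-1,"maximum":1}},"squeeze":{"type":"number"}},"required":["steps"]}

```bash
mkdir -p pics; ls
python3 - <<'E'
from workcell import get_state,get_image,camera_model
import cv2
for n in("side","top"):
    cv2.imwrite(f"pics/{n}0.png",get_image(n)); m=camera_model(n); print(n,m["mtx"],m["world_from_camera"])
s=get_state()
for k in("clock","eef_pos","tool_rot","finger_gap"):print(k,s[k])
E
```

```text
pics
side [[443.30058791   0.         277.43253693]
 [  0.         443.30058791 210.83263248]
 [  0.           0.           1.        ]] [[-9.68957903e-01 -1.87038433e-01  1.61670055e-01  2.90000530e+02]
 [-2.46939428e-01  7.63679745e-01 -5.96501606e-01  5.97767709e+02]
 [-1.18954204e-02 -6.17907656e-01 -7.86160688e-01  9.43023648e+02]
 [ 0.00000000e+00  0.00000000e+00  0.00000000e+00  1.00000000e+00]]
top [[456.10306333   0.         281.54519064]
 [  0.         456.10306333 213.64371912]
 [  0.           0.           1.        ]] [[ 2.18603288e-02 -9.96641206e-01  7.89204213e-02  3.56874598e+02]
 [-9.99760818e-01 -2.17401280e-02  2.38205587e-03 -4.21498893e+01]
 [-6.58314980e-04 -7.89536174e-02 -9.96878073e-01  1.39639636e+03]
 [ 0.00000000e+00  0.00000000e+00  0.00000000e+00  1.00000000e+00]]
clock 0.1
eef_pos [153.63722476 631.16753949 301.88385035]
tool_rot [ 1.19115064e-01  9.92880135e-01 -7.95659606e-04 -8.03275816e-05]
finger_gap 0.9991507023728752
```

View pics/side0.png

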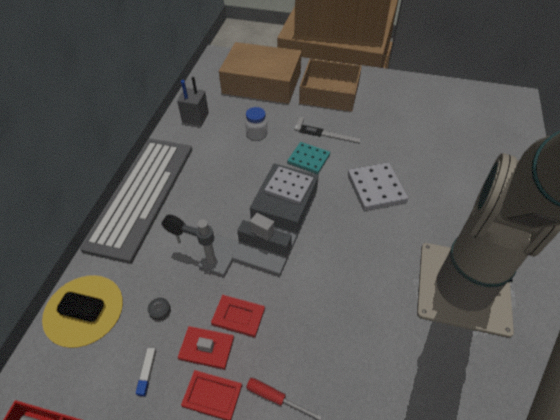

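View pics/top0.png

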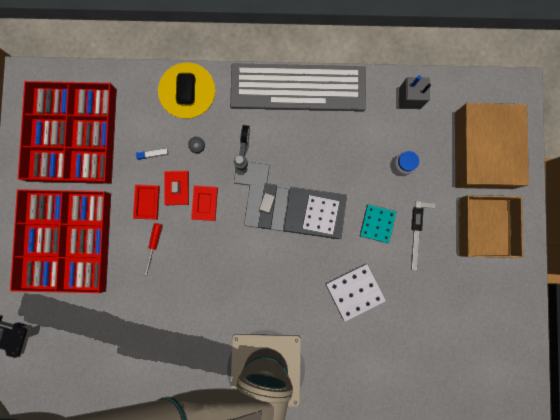

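The side view shows the block at about (262,223), the anvil at (265,237), the plate at (289,184), and trays at (238,316), (206,347) and (212,395). The top view shows the block at (268,202), the plate at (321,214), and trays at (204,203), (176,187) and (146,202).

Candidates for each, by top-view pixel:
- **Plate:** the white plate on the shelf (321,214), the larger white one (356,292), or the turquoise one (378,223). I choose (321,214), the smaller white one.
- **Tray:** (204,203), (146,202) with the large recess, or (176,187) which is filled. I choose (204,203).
- **Block:** (268,202) on the anvil, or the small block at (176,187). I choose (268,202).

```bash
cat > h.py <<'E'
import numpy as np,cv2
from workcell import get_state,get_image,camera_model
def ray(n,p):
    m=camera_model(n);T=m["world_from_camera"]
    d=T[:3,:3]@np.linalg.inv(m["mtx"])@np.array([p[0],p[1],1.]);return T[:3,3],d/np.linalg.norm(d)
def onz(n,p,z):
    o,d=ray(n,p);return o+d*(z-o[2])/d[2]
def tri(ps,pt):
    (a,u),(b,v)=ray("side",ps),ray("top",pt)
    s,t=np.linalg.lstsq(np.c_[u,-v],b-a,rcond=None)[0]
    return (a+s*u+b+t*v)/2,np.linalg.norm(a+s*u-b-t*v)
E
python3 - <<'E'
import cv2,numpy as np
s=cv2.imread("pics/side0.png");t=cv2.imread("pics/top0.png")
a=cv2.resize(t[158:248,130:350],None,fx=3.6,fy=3.6,interpolation=cv2.INTER_CUBIC)
cv2.imwrite("pics/topc.png",a)
b=cv2.resize(s[155:345,175:325],None,fx=3.1,fy=3.1,interpolation=cv2.INTER_CUBIC)
cv2.imwrite("pics/sidec.png",b)
E
```

```text
(no output)
```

View pics/topc.png

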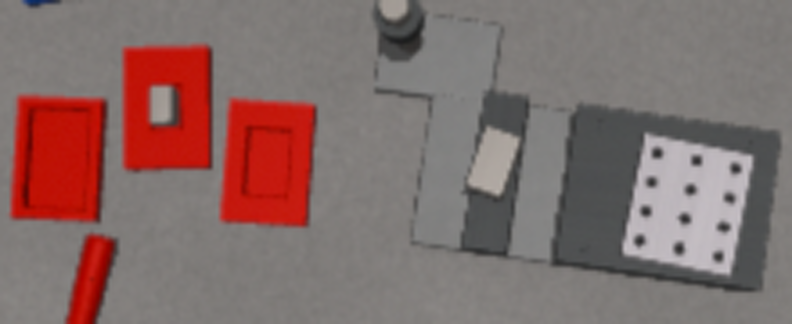

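View pics/sidec.png

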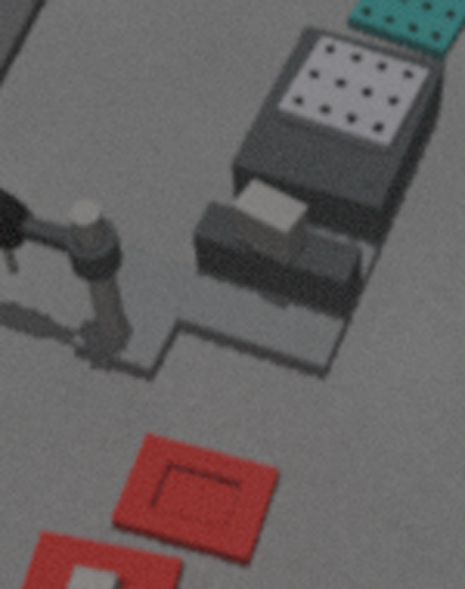

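The crops confirm the choice. In the top crop the block top spans (467–520,125–198), the plate (622–752,133–275), and the medium tray (222–315,100–226) has an empty recess clearly sized between the other two. In the side crop the block top is at about (270,207) and the plate at (355,88).

```bash
cat > meas.py <<'E'
from h import *
def blob(im,roi,kind,th=None,k=4):
    x0,y0,x1,y1=roi
    c=cv2.resize(im[y0:y1,x0:x1],None,fx=k,fy=k,interpolation=cv2.INTER_CUBIC)
    if kind=="red":
        g=np.clip(c[...,2].astype(int)-c[...,1],0,255).astype(np.uint8)
    else: g=cv2.cvtColor(c,cv2.COLOR_BGR2GRAY)
    if th is None: th,_=cv2.threshold(g,0,255,cv2.THRESH_OTSU)
    m=(g>th).astype(np.uint8)*255
    cs,_=cv2.findContours(m,cv2.RETR_EXTERNAL,cv2.CHAIN_APPROX_NONE)
    h=cv2.convexHull(max(cs,key=cv2.contourArea))
    to=lambda p:(np.asarray(p,float).reshape(-1,2)+.5)/k-.5+[x0,y0]
    M=cv2.moments(h); return th,to([M["m10"]/M["m00"],M["m01"]/M["m00"]])[0],to(h)
def rect(n,h,z):
    w=np.array([onz(n,p,z)[:2] for p in h],np.float32)
    c,s,a=cv2.minAreaRect(w)
    return np.round(c,1),np.round(s,1),round(a,1)
if __name__=="__main__":
    s=cv2.imread("pics/side0.png");t=cv2.imread("pics/top0.png")
    R={"block":((245,208,282,238),(256,188,279,216),"g",None,115),
       "plate":((258,160,320,206),(296,190,345,240),"g",None,86),
       "tray":((205,290,270,340),(190,184,220,222),"red",None,16)}
    for n,(rs,rt,k,th,z) in R.items():
        a,ps,hs=blob(s,rs,k,th);b,pt,ht=blob(t,rt,k,th)
        X,e=tri(ps,pt);print(n,a,b,ps.round(1),pt.round(1),"tri",X.round(1),round(e,1))
        print("  side",rect("side",hs,z)," top",rect("top",ht,z))
    # stand corners, from crops: anvil top corners in top / side views
    for q in [(487,91),(528,97),(505,254),(462,246),(577,103),(780,131),(760,291),(553,264)]:
        print("stand top",q,onz("top",(q[0]/3.6+130-.36,q[1]/3.6+158-.36),70).round(1)[:2])
    for q in [(208,203),(361,248),(312,27),(442,66),(236,163),(378,208)]:
        print("stand side",q,onz("side",(q[0]/3.1+175-.34,q[1]/3.1+155-.34),70).round(1)[:2])
E
python3 meas.py
```

```text
block 89.0 110.0 [257.4 218.8] [263.1 201.1] tri [493.8  13.7 129.3] 5.1
  side (array([504.3,   4. ]), array([35.7, 82.2]), 70.4)  top (array([491.9,   9.1]), array([78.8, 51.6]), 1.5)
plate 96.0 134.0 [288.7 183.6] [320.6 214.4] tri [ 461.3 -152.1   79.3] 0.0
  side (array([ 460.5, -147.8]), array([ 93. , 101.2]), 79.6)  top (array([ 460.9, -151.6]), array([89.4, 99.4]), 79.8)
tray 46.0 91.0 [237.8 315. ] [203.8 202.7] tri [495.6 200.1   6.3] 0.5
  side (array([494.5, 203.1]), array([ 76. , 105.5]), 87.7)  top (array([494.6, 198.3]), array([ 72.8, 103.8]), 87.6)
stand top (487, 91) [551.2  11.8]
stand top (528, 97) [547.  -21.8]
stand top (505, 254) [418.7  -6.1]
stand top (462, 246) [424.4  28.8]
stand top (577, 103) [542.9 -61.8]
stand top (780, 131) [ 523.6 -227.2]
stand top (760, 291) [ 393.3 -212.5]
stand top (553, 264) [411.4 -45. ]
stand side (208, 203) [547.8 -15.4]
stand side (361, 248) [419.6  -1.9]
stand side (312, 27) [ 516.  -223.3]
stand side (442, 66) [ 395.6 -204.5]
stand side (236, 163) [537.7 -59.8]
stand side (378, 208) [415.4 -42.8]
```

Run:
```python
from meas import *
s=cv2.imread("pics/side0.png");t=cv2.imread("pics/top0.png")
for ts,tt in((115,140),(125,150),(135,165)):
    _,ps,hs=blob(s,(245,208,282,238),"g",ts);_,pt,ht=blob(t,(256,188,279,216),"g",tt)
    print(ps,pt,tri(ps,pt),rect("side",hs,115),rect("top",ht,115))
```

```text
[261.3870546 220.9576981] [266.58396909 202.31796101] (array([490.19827093,   4.06741511, 110.13223081]), np.float64(0.4478151001106256)) (array([489.5,   7.3]), array([26.4, 47.4]), 71.3) (array([489.6,   3.7]), array([27.7, 47.5]), 72.1)
[260.81640199 220.97703565] [266.62028367 202.35922172] (array([490.84072272,   4.10995687, 109.77434685]), np.float64(1.906014725859542)) (array([489.2,   7.6]), array([23.1, 43.9]), 71.8) (array([489.5,   3.6]), array([26.8, 46.7]), 72.3)Traceback (most recent call last):
  File "<stdin>", line 4, in <module>
  File "meas.py", line 11, in blob
    h=cv2.convexHull(max(cs,key=cv2.contourArea))
                     ~~~^^^^^^^^^^^^^^^^^^^^^^^^
ValueError: max() iterable argument is empty
```

```bash
cat > plan.py <<'E'
# usage: plan.py x y z yaw_of_tool_y_deg  -> totals in tool units (shares), tool pointing down
import sys
from h import *
from scipy.spatial.transform import Rotation as R
x,y,z,yw=map(float,sys.argv[1:5]); s=get_state()
r=R.from_quat(s["tool_rot"]); a=np.radians(yw); yy=np.array([np.cos(a),np.sin(a),0]); zz=np.array([0,0,-1.])
g=R.from_matrix(np.c_[np.cross(yy,zz),yy,zz])
print("t",s["clock"],"pos",np.round(s["eef_pos"],1),"yaw",np.degrees(np.arctan2(*r.as_matrix()[1::-1,1])).round(2),"gap",s["finger_gap"],"F",np.round(s["ft_force"],1),s["finger_force"])
d=np.array([x,y,z])-s["eef_pos"]
print("shift before turn",(r.inv().apply(d)/50).round(3),"after turn",(g.inv().apply(d)/50).round(3),"turn",((r.inv()*g).as_rotvec()/(np.pi/4)).round(4))
E
python3 plan.py 489.5 5.5 270 72
```

```text
t 0.1 pos [153.6 631.2 301.9] yaw 76.32 gap 0.9991507023728752 F [-1.  -0.   0.6] 0.0
shift before turn [ -9.486 -10.568   0.655] after turn [-10.255  -9.825   0.638] turn [-0.002   0.0001  0.096 ]
```

>>> {"op": "send_rows", "data": {
  "steps": [0,0,0,-0.002,0,0.096,1,-0.64,-0.61,0.04,0,0,0,1,-0.64,-0.61,0.04,0,0,0,1,-0.64,-0.61,0.04,0,0,0,1,-0.64,-0.61,0.04,0,0,0,1,-0.64,-0.61,0.04,0,0,0,1,-0.64,-0.61,0.04,0,0,0,1,-0.64,-0.61,0.04,0,0,0,1,-0.64,-0.61,0.04,0,0,0,1,-0.64,-0.61,0.04,0,0,0,1,-0.64,-0.61,0.04,0,0,0,1,-0.64,-0.61,0.04,0,0,0,1,-0.64,-0.61,0.04,0,0,0,1,-0.64,-0.61,0.04,0,0,0,1,-0.64,-0.61,0.04,0,0,0,1,-0.64,-0.61,0.04,0,0,0,1,-0.64,-0.61,0.04,0,0,0,1,0,0,0,0,0,0,1,0,0,0,0,0,0,1],
  "squeeze": 30
}}

```text
clock: 2.48
eef_pos: [489.3, 9.7, 269.5]
tool_rot: [0.156, 0.988, 0.001, -0.001]
ft_force: [-0.4, 0.1, 0.0]
finger_gap: 0.999
finger_force: 0.0
```

```bash
python3 plan.py 489.5 5.5 183 72
```

```text
t 2.475 pos [489.3   9.7 269.5] yaw 72.0 gap 0.9989417553368857 F [-0.4  0.1  0. ] 0.0
shift before turn [-0.032 -0.083  1.731] after turn [-0.03  -0.08   1.731] turn [ 0.0021 -0.0018 -0.    ]
```

>>> {"op": "send_rows", "data": {
  "steps": [-0.03,-0.08,0.4,0.002,-0.002,0,1,0,0,0.4,0,0,0,1,0,0,0.4,0,0,0,1,0,0,0.3,0,0,0,1,0,0,0.23,0,0,0,1,0,0,0,0,0,0,0.5,0,0,0,0,0,0,0.35,0,0,0,0,0,0,0.2,0,0,0,0,0,0,0.2,0,0,0,0,0,0,0.2,0,0,0,0,0,0,0.2,0,0,0,0,0,0,0.2],
  "squeeze": 30
}}

```text
clock: 3.98
eef_pos: [490.1, 5.0, 183.4]
tool_rot: [0.157, 0.988, -0.0, 0.001]
ft_force: [-0.4, 0.2, 0.3]
finger_gap: 0.315
finger_force: 30.0
```

```bash
python3 plan.py 494.5 201 220 87.6
```

```text
t 3.975 pos [490.1   5.  183.4] yaw 71.99 gap 0.3149289187372136 F [-0.4  0.2  0.3] 29.996435344219208
shift before turn [ 1.128  3.756 -0.735] after turn [ 0.077  3.921 -0.733] turn [-3.000e-04  1.900e-03 -3.469e-01]
```

>>> {"op": "send_rows", "data": {
  "steps": [0,0,-0.15,0,0,0,0.2,0,0,-0.3,0,0,0,0.2,0,0,-0.3,0,0,0,0.2,0,0,0,0,0,-0.1,0.2,0,0,0,0,0,-0.1,0.2,0,0,0,0,0,-0.1,0.2,0,0,0,0,0,-0.047,0.2,0.077,0.25,0,0,0.002,0,0.2,0,0.5,0,0,0,0,0.2,0,0.6,0,0,0,0,0.2,0,0.6,0,0,0,0,0.2,0,0.6,0,0,0,0,0.2,0,0.6,0,0,0,0,0.2,0,0.5,0.2,0,0,0,0.2,0,0.27,0.5,0,0,0,0.2,0,0,0.5,0,0,0,0.2,0,0,0,0,0,0,0.2,0,0,0,0,0,0,0.2],
  "squeeze": 40
}}

```text
clock: 6.22
eef_pos: [494.5, 201.4, 161.4]
tool_rot: [0.021, 1.0, -0.0, 0.0]
ft_force: [0.1, 0.1, -4.9]
finger_gap: 0.319
finger_force: 40.0
```

```bash
python3 plan.py 494.5 201 150 87.6
python3 - <<'E'
from h import *
s=get_image("side");t=get_image("top")
cv2.imwrite("pics/side1.png",s);cv2.imwrite("pics/top1.png",t)
a=cv2.resize(s[265:345,195:275],None,fx=5,fy=5,interpolation=cv2.INTER_CUBIC)
b=cv2.resize(t[165:245,165:245],None,fx=5,fy=5,interpolation=cv2.INTER_CUBIC)
cv2.imwrite("pics/c1.png",np.hstack([a,b]))
E
```

```text
t 6.225 pos [494.5 201.4 161.4] yaw 87.6 gap 0.31892512212342855 F [ 0.1  0.1 -4.9] 39.99407887458801
shift before turn [ 0.001 -0.008  0.229] after turn [ 0.001 -0.008  0.229] turn [-0.0001  0.0007 -0.0001]
```

View pics/c1.png

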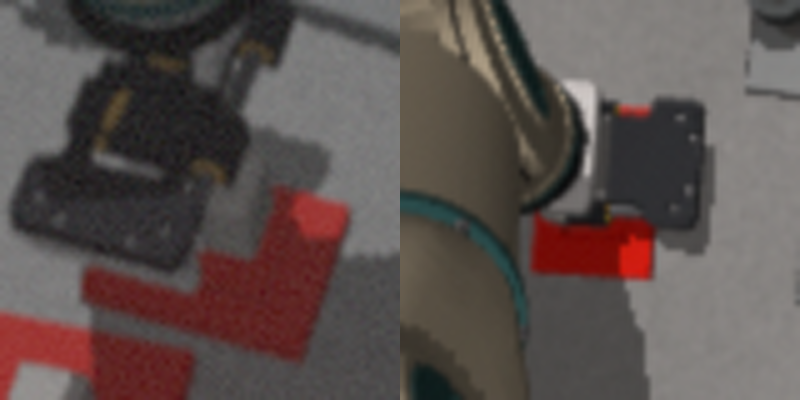

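The block is held just above the tray, with the arm covering much of it. I'll lower it to just above the rim, so block and rim can be compared in nearly one plane.

>>> {"op": "send_rows", "data": {
  "steps": [-0.015,-0.008,0.25,0,0,0,0.2,0,0,0.25,0,0,0,0.2,0,0,0.05,0,0,0,0.2,0,0,0,0,0,0,0.2,0,0,0,0,0,0,0.2]
}}

```text
clock: 6.95
eef_pos: [495.3, 200.6, 133.4]
tool_rot: [0.021, 1.0, -0.0, 0.0]
ft_force: [0.7, -0.1, -5.0]
finger_gap: 0.319
finger_force: 40.0
```

Run:
```python
from h import *
s=np.mean([get_image("side") for _ in range(4)],axis=0).astype(np.uint8)
cv2.imwrite("pics/side2.png",s)
st=get_state();p=np.array(st["eef_pos"]);print(p,st["ft_force"])
c=s[285:345,195:275]
g=cv2.resize(c,None,fx=10,fy=10,interpolation=cv2.INTER_CUBIC)
cv2.imwrite("pics/c2.png",cv2.convertScaleAbs(g,alpha=1.6))
m=camera_model("side");T=np.linalg.inv(m["world_from_camera"])
a=np.radians(-2.4);X=np.array([np.cos(a),np.sin(a),0]);Y=np.array([-np.sin(a),np.cos(a),0])
for dx,dy,z in((-25,15,-113),(-25,-15,-113),(-25,15,-68),(-25,-15,-68)):
    q=p+dx*X+dy*Y+[-.7,0,z];c=T[:3,:3]@q+T[:3,3];u=m["mtx"]@c/c[2];print(dx,dy,z,((u[:2]-[195,285]+.5)*10).round())
```

```text
[495.25567675 200.6358913  133.52585541] [ 0.50644414 -0.24720982 -6.0392289 ]
-25 15 -113 [515. 371.]
-25 -15 -113 [559. 251.]
-25 15 -68 [501. 282.]
-25 -15 -68 [547. 159.]
```

View pics/c2.png

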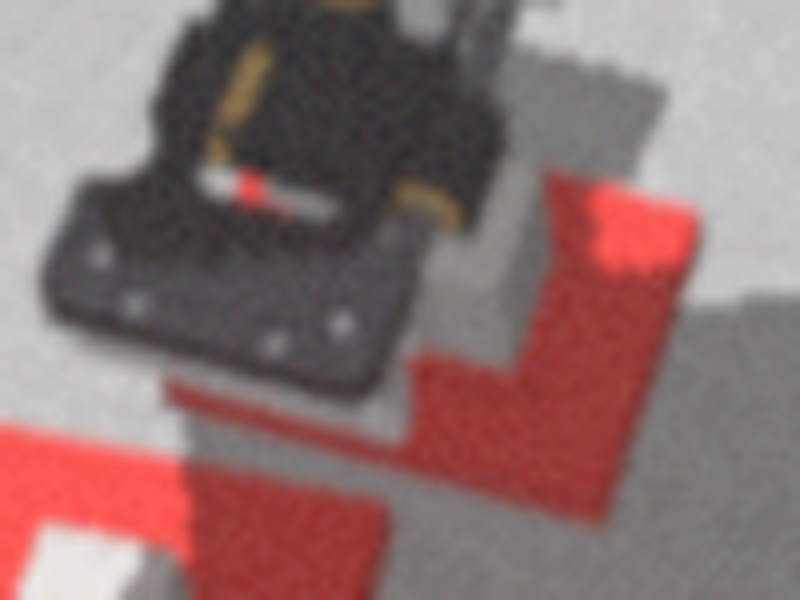

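Run:
```python
from h import *
f=lambda u,v,z:onz("side",(u/10+195-.45,v/10+285-.45),z)[:2]
a=np.radians(-2.4);R=np.array([[np.cos(a),np.sin(a)],[-np.sin(a),np.cos(a)]])
for b in((513,375),(510,372)):
  for t in((698,208),(702,212)): print(R@(f(*b,20.5)-f(*t,16)), "want 27,51")
print(R@(f(513,375,20.5)-f(605,525,0)),"want 27,-21 (bottom corner)")
```

```text
[26.2049996  51.95449896] want 27,51
[27.38211039 51.26575911] want 27,51
[27.07543956 51.47499302] want 27,51
[28.25255035 50.78625317] want 27,51
[ 26.81113861 -19.31460583] want 27,-21 (bottom corner)
```

The visible block corner (513,375) sits within about 1 mm of where it should be relative to the tray corners, so I lower it.

>>> {"op": "send_rows", "data": {
  "steps": [0,0.01,0.08,0,0,0,0.2,0,0,0.08,0,0,0,0.2,0,0,0.08,0,0,0,0.2,0,0,0.03,0,0,0,0.2,0,0,0,0,0,0,0.2]
}}

```text
clock: 7.78
eef_pos: [495.2, 201.0, 119.7]
tool_rot: [0.021, 1.0, -0.0, -0.0]
ft_force: [0.2, -0.5, -6.3]
finger_gap: 0.317
finger_force: 40.0
```

>>> {"op": "send_rows", "data": {
  "steps": [0,0,0.015,0,0,0,0.2,0,0,0.01,0,0,0,0.2,0,0,0,0,0,0,0.2]
}}

```text
clock: 8.15
eef_pos: [495.2, 201.0, 119.4]
tool_rot: [0.021, 1.0, -0.0, 0.0]
ft_force: [-1.6, -1.3, 6.0]
finger_gap: 0.317
finger_force: 40.0
```

>>> {"op": "send_rows", "data": {
  "steps": [0,0,0,0,0,0,0.35,0,0,0,0,0,0,0.45,0,0,0,0,0,0,0.5,0,0,0,0,0,0,0.55,0,0,0,0,0,0,0.55,0,0,-0.4,0,0,0,0.55,0,0,-0.6,0,0,0,0.55,0,0,-0.8,0,0,0,0.55,0,0,-0.8,0,0,0,0.55,0,0,0,0,0,0,0.55]
}}

```text
clock: 9.4
eef_pos: [496.7, 201.7, 251.4]
tool_rot: [0.021, 1.0, 0.001, 0.003]
ft_force: [0.1, 0.4, -0.9]
finger_gap: 0.549
finger_force: 0.0
```

```bash
python3 plan.py 476 -208 250 -7
```

```text
t 9.4 pos [496.7 201.7 251.4] yaw 87.6 gap 0.5493087728853363 F [ 0.1  0.4 -0.9] 0.0
shift before turn [ 7.100e-02 -8.204e+00  7.000e-03] after turn [-8.183  0.588  0.027] turn [0.0082 0.0028 2.1023]
```

```bash
python3 plan.py 453.3 -212.8 250 -6.9
```

```text
t 9.4 pos [496.7 201.7 251.4] yaw 87.6 gap 0.5493087728853363 F [ 0.1  0.4 -0.9] 0.0
shift before turn [ 5.210e-01 -8.319e+00  4.000e-03] after turn [-8.334  0.134  0.027] turn [0.0082 0.0028 2.1001]
```

>>> {"op": "send_rows", "data": {
  "steps": [0.05,-0.83,0,0,0,0,0.65,0.05,-0.83,0,0,0,0,0.65,0.05,-0.83,0,0,0,0,0.65,0.05,-0.83,0,0,0,0,0.65,0.05,-0.83,0,0,0,0,0.65,0.05,-0.83,0,0,0,0,0.65,0.05,-0.83,0,0,0,0,0.65,0.05,-0.83,0,0,0,0,0.65,0.05,-0.83,0,0,0,0,0.65,0.05,-0.83,0,0,0,0,0.65]
}}

```text
clock: 10.65
eef_pos: [452.1, -213.6, 247.7]
tool_rot: [0.021, 1.0, 0.0, -0.001]
ft_force: [0.6, 0.4, 0.6]
finger_gap: 0.648
finger_force: 0.0
```

>>> {"op": "send_rows", "data": {
  "steps": [0,0,0,0,0,0.21,0.65,0,0,0,0,0,0.21,0.65,0,0,0,0,0,0.21,0.65,0,0,0,0,0,0.21,0.65,0,0,0,0,0,0.21,0.65,0,0,0,0,0,0.21,0.65,0,0,0,0,0,0.21,0.65,0,0,0,0,0,0.21,0.65,0,0,0,0,0,0.21,0.65,0,0,0,0,0,0.21,0.65,0,0,0,0,0,0,0.65,0,0,0,0,0,0,0.65]
}}

```text
clock: 12.15
eef_pos: [452.6, -212.3, 248.2]
tool_rot: [0.747, 0.664, -0.001, -0.0]
ft_force: [-0.3, 1.0, 0.1]
finger_gap: 0.65
finger_force: 0.0
```

```bash
python3 plan.py 453.3 -212.8 174 -6.9;  python3 - <<'E'
from meas import *
s=get_image("side");t=get_image("top");cv2.imwrite("pics/side3.png",s);cv2.imwrite("pics/top3.png",t)
_,p,h=blob(t,(190,184,220,222),"red",91);print(rect("top",h,16))
# block in its tray: grey top face, height 51
for n,i,r,th in(("side",s,(205,285,270,340),100),("top",t,(190,184,220,222),120)):
    x0,y0,x1,y1=r;m=(i[y0:y1,x0:x1,1]>th).astype(np.uint8)
    print(n,onz(n,np.array(cv2.connectedComponentsWithStats(m)[3][1:])[np.argmax(cv2.connectedComponentsWithStats(m)[2][1:,4])]+[x0,y0],51).round(1))
a=cv2.resize(s[150:345,175:325],None,fx=3,fy=3);b=cv2.resize(t[175:230,190:345],None,fx=2.2,fy=2.2)
o=np.zeros((585,800,3),np.uint8);o[:a.shape[0],:450]=a[:585];o[:121,455:796]=b[:121,:341];cv2.imwrite("pics/c3.png",o)
E
```

```text
t 12.15 pos [ 452.6 -212.3  248.2] yaw -6.72 gap 0.6496134398130596 F [-0.3  1.   0.1] 0.0
shift before turn [-0.008  0.016  1.483] after turn [-0.008  0.015  1.483] turn [-0.0016  0.0005  0.004 ]
(array([494.6, 198.3]), array([ 72.8, 103.9]), 87.6)
side [490.6 196.4  51. ]
top [497.9 186.6  51. ]
```

View pics/c3.png

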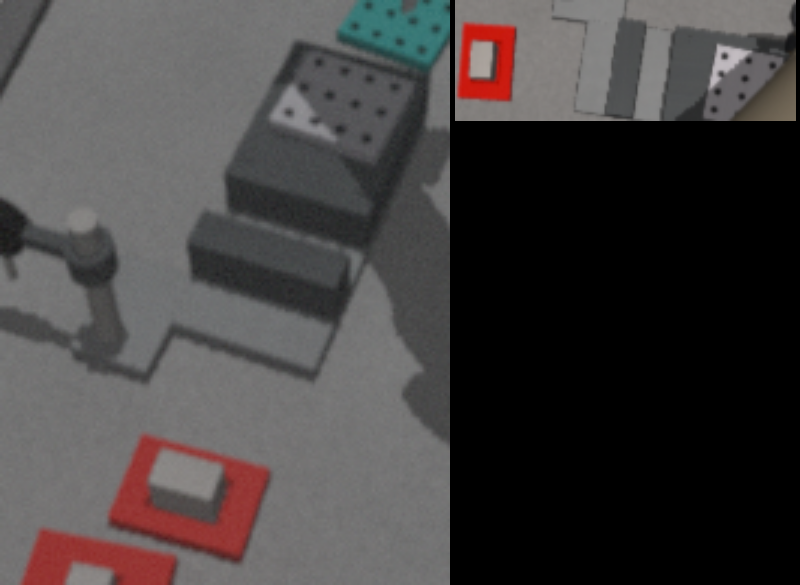

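The block (side crop (187,487)) stands upright and seated in the medium tray, and the plate is undisturbed on the shelf. Next I lower the fingers behind the plate.

>>> {"op": "send_rows", "data": {
  "steps": [-0.008,0.015,0.4,0,0,0.004,0.65,0,0,0.4,0,0,0,0.65,0,0,0.35,0,0,0,0.65,0,0,0.2,0,0,0,0.65,0,0,0.13,0,0,0,0.65,0,0,0,0,0,0,0.65]
}}

```text
clock: 13.0
eef_pos: [453.5, -213.1, 174.6]
tool_rot: [0.749, 0.662, -0.0, -0.0]
ft_force: [0.1, -0.0, 0.5]
finger_gap: 0.647
finger_force: 0.0
```

```bash
python3 plan.py 473.4 -46.6 174 -6.9
python3 - <<'E'
from h import *
cv2.imwrite("pics/side4.png",get_image("side"))
E
```

```text
t 13.0 pos [ 453.5 -213.1  174.6] yaw -7.07 gap 0.6473276356121422 F [ 0.1 -0.   0.5] 0.0
shift before turn [ 3.354 -0.015  0.011] after turn [ 3.354 -0.005  0.012] turn [-0.0004  0.0004 -0.0038]
```

>>> {"op": "send_rows", "data": {
  "steps": [0.1,0,0,0,0,0,0.65,0.1,0,0,0,0,0,0.65,0.1,0,0,0,0,0,0.65,0.1,0,0,0,0,0,0.65,0.1,0,0,0,0,0,0.65,0.1,0,0,0,0,0,0.65,0.1,0,0,0,0,0,0.65,0.1,0,0,0,0,0,0.65,0.1,0,0,0,0,0,0.65,0.1,0,0,0,0,0,0.65,0.1,0,0,0,0,0,0.65,0.1,0,0,0,0,0,0.65,0.1,0,0,0,0,0,0.65,0.1,0,0,0,0,0,0.65,0.1,0,0,0,0,0,0.65,0.1,0,0,0,0,0,0.65,0,0,0,0,0,0,0.65]
}}

```text
clock: 15.18
eef_pos: [463.5, -133.1, 174.7]
tool_rot: [0.749, 0.662, -0.0, -0.0]
ft_force: [-0.5, -4.1, 2.0]
finger_gap: 0.652
finger_force: 1.3
```

```bash
python3 plan.py 473.4 -46.6 174 -6.9
python3 - <<'E'
from h import *
s=get_image("side");t=get_image("top");cv2.imwrite("pics/side5.png",s);cv2.imwrite("pics/top5.png",t)
a=cv2.resize(s[150:280,215:325],None,fx=3.6,fy=3.6,interpolation=3);b=cv2.resize(t[175:245,240:350],None,fx=3.6,fy=3.6,interpolation=3)
o=np.zeros((468,796,3),np.uint8);o[:,:396]=a;o[:252,400:]=b;cv2.imwrite("pics/c5.png",o)
E
```

```text
t 15.175 pos [ 463.5 -133.1  174.7] yaw -7.05 gap 0.6523635866124192 F [-0.5 -4.1  2. ] 1.3303384836763144
shift before turn [ 1.741 -0.015  0.013] after turn [ 1.741 -0.011  0.013] turn [-0.0002 -0.     -0.0032]
```

View pics/c5.png

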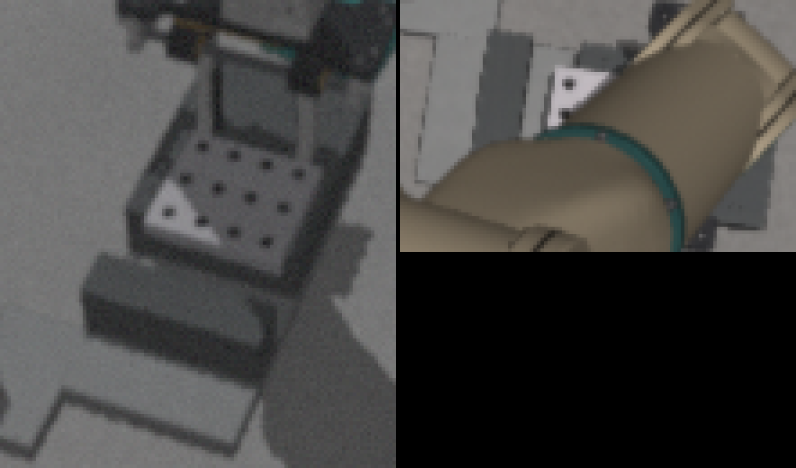

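Both fingers sit square on the trailing edge, and the plate's leading edge (about (210,250)) is at the shelf lip. I continue slowly over the gap.

>>> {"op": "send_rows", "data": {
  "steps": [0.07,0,0,0,0,0,0.65,0.07,0,0,0,0,0,0.65,0.07,0,0,0,0,0,0.65,0.07,0,0,0,0,0,0.65,0.07,0,0,0,0,0,0.65,0.07,0,0,0,0,0,0.65,0.07,0,0,0,0,0,0.65,0.07,0,0,0,0,0,0.65,0.07,0,0,0,0,0,0.65,0.07,0,0,0,0,0,0.65,0.07,0,0,0,0,0,0.65,0.07,0,0,0,0,0,0.65,0.07,0,0,0,0,0,0.65,0.07,0,0,0,0,0,0.65,0.07,0,0,0,0,0,0.65,0.07,0,0,0,0,0,0.65,0.07,0,0,0,0,0,0.65,0.07,0,0,0,0,0,0.65,0.07,0,0,0,0,0,0.65,0,0,0,0,0,0,0.65]
}}

```text
clock: 17.77
eef_pos: [471.7, -67.0, 174.7]
tool_rot: [0.749, 0.662, 0.0, -0.0]
ft_force: [0.2, -0.1, 1.0]
finger_gap: 0.651
finger_force: 0.0
```

```bash
python3 plan.py 473.4 -46.6 174 -6.9
python3 - <<'E'
from h import *
s=np.mean([get_image("side") for _ in range(4)],axis=0).astype(np.uint8);t=get_image("top");cv2.imwrite("pics/side6.png",s);cv2.imwrite("pics/top6.png",t)
cv2.imwrite("pics/c6.png",cv2.convertScaleAbs(cv2.resize(s[165:265,215:315],None,fx=6,fy=6,interpolation=3),alpha=1.6))
E
```

```text
t 17.775 pos [471.7 -67.  174.7] yaw -7.03 gap 0.6508601615837539 F [ 0.2 -0.1  1. ] 0.0
shift before turn [ 0.41  -0.017  0.013] after turn [ 0.41  -0.016  0.013] turn [-0.0002 -0.0003 -0.0029]
```

View pics/c6.png

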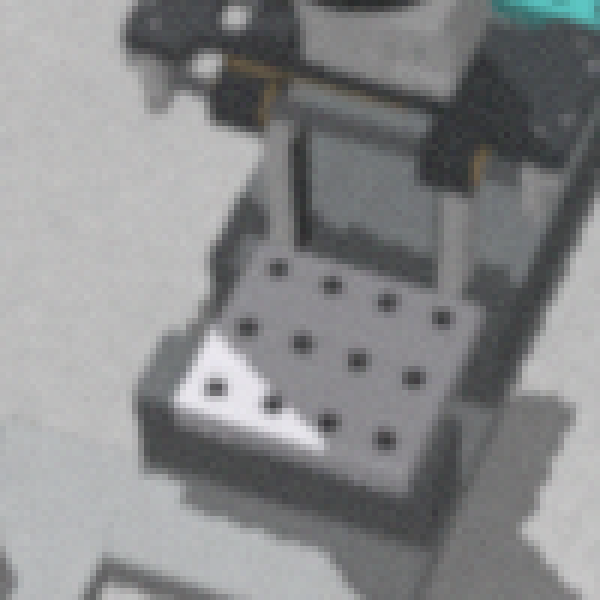

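The plate bridges the gap level, with corner holes at (278,268), (441,317), (215,386) and (386,440). I'll work out its centre from those.

Run:
```python
from h import *
f=lambda u,v,z=86:onz("side",(u/6+215-.42,v/6+165-.42),z)[:2]
P=np.array([f(*q) for q in((278,268),(441,317),(215,386),(386,440))])
# same camera: plate initial, anvil estimate (484.5,8.7)
a=np.radians(-6.9);R=np.array([[np.cos(a),np.sin(a)],[-np.sin(a),np.cos(a)]])
c=P.mean(0);d=P[0]+P[2]-P[1]-P[3];print(c,np.degrees(np.arctan2(d[1],d[0])),"stand",R@(c-[484.5,8.7]))
# anvil +y edge ends in this view at z 70: left-near and right-near top corners
for q in((137,402),(460,412)):print(f(*q,70), R@(f(*q,70)-[484.5,8.7]))
s=get_state();print(R@(np.array(s["eef_pos"])[:2]-[484.8,6]))
```

```text
[475.33963046 -11.40292162] -7.034523447280431 stand [ -6.67892266 -21.05782087]
[547.81885419  20.26022879] [61.47144804 19.08342899]
[420.26265792  -6.02760798] [-62.00276471 -22.33821217]
[ -4.24173861 -74.57835742]
```

>>> {"op": "send_rows", "data": {
  "steps": [0.06,0,0,0,0,0,0.65,0.06,0,0,0,0,0,0.65,0.06,0,0,0,0,0,0.65,0.06,0,0,0,0,0,0.65,0.06,0,0,0,0,0,0.65,0.06,0,0,0,0,0,0.65,0.04,0,0,0,0,0,0.65,0.03,0,0,0,0,0,0.65,0,0,0,0,0,0,0.65,-0.1,0,0,0,0,0,0.65,-0.2,0,0,0,0,0,0.65,0,0,-0.5,0,0,0,0.65,0,0,-0.8,0,0,0,0.65,0,0,-0.8,0,0,0,0.65,-0.8,0,-0.5,0,0,0,0.65,-0.8,0,0,0,0,0,0.65,-0.8,0,0,0,0,0,0.65,-0.8,0,0,0,0,0,0.65,-0.8,0,0,0,0,0,0.65,0,0,0,0,0,0,0.65]
}}

```text
clock: 20.52
eef_pos: [446.3, -263.2, 304.8]
tool_rot: [0.751, 0.66, -0.001, 0.001]
ft_force: [-0.6, 0.6, 0.1]
finger_gap: 0.652
finger_force: 0.0
```

Run:
```python
from meas import *
s=np.mean([get_image("side") for _ in range(4)],axis=0).astype(np.uint8);t=get_image("top");cv2.imwrite("pics/side7.png",s);cv2.imwrite("pics/top7.png",t)
a=cv2.convertScaleAbs(cv2.resize(s[165:265,215:315],None,fx=5.4,fy=5.4,interpolation=3),alpha=1.5)
b=cv2.resize(t[175:245,235:305],None,fx=3.6,fy=3.6,interpolation=3)
o=np.zeros((540,796,3),np.uint8);o[:,:540]=a;o[:252,544:]=b;cv2.imwrite("pics/c7.png",o)
print(get_state()["eef_pos"])
```

```text
[ 448.07843043 -258.22081362  304.46916665]
```

View pics/c7.png

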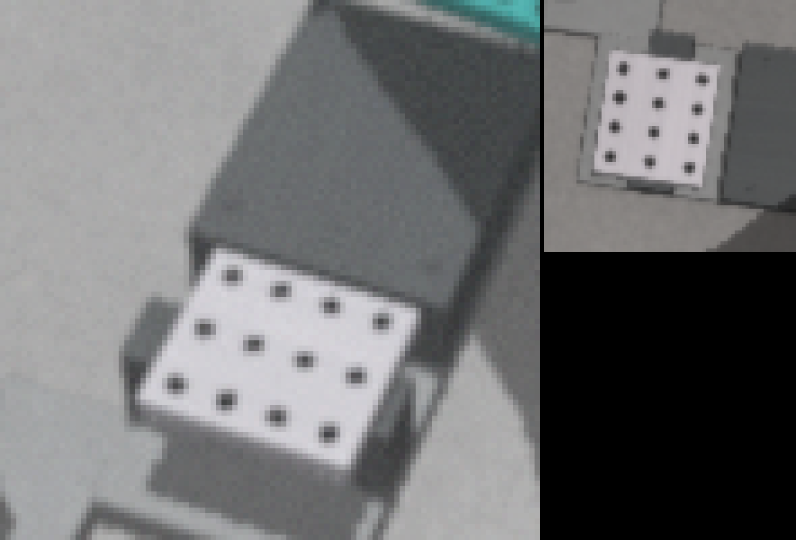

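The plate is on the anvil alone, clear of the shelf. I'll measure its centre in both views.

Run:
```python
from meas import *
a=np.radians(-6.9);R=np.array([[np.cos(a),np.sin(a)],[-np.sin(a),np.cos(a)]])
f=lambda u,v,z=86:onz("side",(u/5.4+215-.41,v/5.4+165-.41),z)[:2]
c=np.mean([f(*q) for q in((232,275),(381,321),(176,384),(329,433))],axis=0);print("side",c,R@(c-[484.5,8.7]))
t=cv2.imread("pics/top7.png")
_,p,h=blob(t,(247,186,288,230),"g",150);c=onz("top",p,86)[:2];print("top",c,R@(c-[485,3.8]),rect("top",h,86))
s=cv2.imread("pics/side7.png");_,p2,h2=blob(s,(238,205,296,254),"g",120);print(tri(p2,p))
b=[blob(i,r,"g",th) for i,r,th in((s,(215,295,260,330),100),(t,(193,188,216,220),120))]
for n,x in zip(("side","top"),b):print(n,onz(n,x[1],51),rect(n,x[2],51))
```

```text
side [477.75014783   9.40932095] [-6.78618087 -0.10672232]
top [478.25916054   6.70909959] [-7.04150789  2.07820684] (array([478.1,   6.9]), array([91. , 99.6]), 83.1)
(array([478.88355889,   6.97626217,  78.50277953]), np.float64(0.14166199767312185))
side [494.22790547 202.91973847  51.        ] (array([494.5, 202.6]), array([31. , 50.4]), 87.8)
top [494.27710874 199.83497796  51.        ] (array([494.6, 199.7]), array([49.2, 30. ]), 0.5)
```

The plate is within about 2 mm across, 7 mm along, and square. The block is centred in its tray at the right height, so I hand in.

```bash
python3 -c "
from workcell import r
print(r.job_done())"
```

```text
the job is handed in; nothing more can be done
None
```

The job is handed in at about 21 s of the 64 s allowed, with no verdict returned: by my camera measurements the setting block stands upright and released in the medium tray, and the plate lies level and square on the anvil alone, within about 2 mm across and 7 mm along.

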